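# Bring a plate blank to the front stops of the marking machine and start it

### The arm

A 7-joint arm with a two-finger parallel gripper is mounted at the origin on a cart in front of the work surface, level with it; the furniture and walls round the work are solid. World frame = base frame: x ahead of the robot, y to its left, z up, the work surface at z = 0. Lengths are in m, angles in degrees, forces in N, time in s.
With the tool pointing down it reaches from about 0.4 to 0.85 m from the base axis. Payload 6.9 kg.
Tool frame: the origin (TCP) lies midway between the tips of the shut fingers; the grasp point (between the pads) lies 19 mm behind it; z points along the fingers, y is the direction in which the jaws open and shut (so a half turn about z gives the same grasp; the last joint's range is limited). The gripper opens to 85 mm and grips with 20 to 120 N. Pads are 22 mm wide; open, the fingers measure 114 mm over their backs; the gripper's body (76 mm by 85 mm) begins 54 mm behind the grasp point. The pads swing forward as they close: fully open they stand 13 mm farther back than shut.
Start: joints at [-69.471, 29.078, -13.613, 85.955, 7.202, 65.827, -8.869], TCP at [0.156, 0.605, 0.231] pointing down, gripper open.
Joint ranges: [-176.47, 176.47], [-13.61, 117.27], [-81.72, 77.17], [0.22, 143.17], [-87.28, 267.28], [10, 112.55], [-165.47, 165.47]. Speed limits (degrees/s): [136.94, 136.94, 180, 180, 180, 180, 180].

### API

Orientations are given as a 3x3 rotation matrix whose columns are the frame's x, y, z axes.
In Python, from cell import sensors, viewer, robot gives the robot as it stands.
- The arm moves only by the tool servo_tool, never from a script. Its argument "moves" is text: rows parted by semicolons, each of 5 numbers parted by spaces: the closure, from 0 (fully open) to 1 (shut), then the shift along the tool's x, y, z in m, then the turn about the tool's z in degrees. A call has 1 to 5 rows; each row shifts and turns the pose as measured when the row begins, along the tool's axes as they then stand; what a row does not reach is not made up. A row lasts 1/8 s, in which the tool goes at most 62.5 mm and 10.7 degrees, less where a joint would pass 70% of its speed; a pose out of reach is approached as far as the arm can. A call is refused whole if a number of a shift passes 0.0625 or a number of a turn 10.7, either way. A call with a gripper value outside its range is refused whole. The fingers move at their own pace and stop on an object; "force" is the grip in N (left out, the last holds). Time passes only in rows, so rows that do not move let the fingers close. It gives the time, the measured TCP pose, the force and the opening at its end, in the units of the state.
- sensors.observe(): the state, without advancing time (a new reading comes with each control period).
- viewer.snapshot(name): name is "scene" or "side" or "wrist"; returns (picture, depth): 480x640x3 uint8, blue, green, red; 480x640 float32, m along the optical axis (not along the pixel's ray), 0 where there is no reading.
- viewer.camera_model(name): a dict with "mtx" (3x3 intrinsics, pixels), "dist_coeffs" ([k1, k2, p1, p2, k3] as OpenCV has them; the pictures are not rectified), "cam_to_world" (4x4, takes a point from camera to world coordinates). Camera axes: x right, y down, z forward; pixel columns grow to the right and rows downward; lengths in m; the calibration is good to about 2 mm. A picture is of the moment at which its call begins: read the wrist's pose just before it. camera_model takes no time and is no camera call; for the wrist camera it gives the pose at the moment of the call.
- robot.job_done(): hands the job in, once; it reports no verdict.
The state is a dict: "time_s": time; "joints": joint angles; "qvel": joint speeds; "tau": joint torques, N m; "tcp_pos": TCP position; "tool_rot": TCP orientation; "wrist_force": force on the tool from outside, world axes, zero at the start; "wrist_torque": the same for the moment, N m; "grip_width": finger opening in m.
Only numpy, scipy, OpenCV 4.12 (cv2) and the standard library are available. Lean on these libraries where they do the work, as an engineer would, in place of code of your own. Each camera call takes 0.05 s, during which the arm holds its last target. There are 200 camera calls.

### The job

In the flat marking machine in the middle of the bench, draw the steel plate blank that sticks out from under the hood toward you along its bed until it rests against the two front stops. Then start the machine with the key on top of the key switch box: turn it clockwise as far as it goes and hold it there a moment, then let go so that it springs all the way back. Do not push the other things about.

Things in the scene. Friction and masses are not known exactly. Their poses are not given: they have to be found in the camera images.
- marker: flat grey bench marking machine, 360 (x) x 180 (y) x 105 mm high, fixed to the bench, placed and turned anew each time. Origin: centre of its underside, on the bench; x runs from its front (stops, robot side) to its back (hood). A slick bed 114 mm wide, 22 mm over the bench, lies between two rails that stand 7 mm over the bed. Yaw within 0.2 rad.
- hood_edge (a point): middle of the hood's front edge, projected down to bed height (x = 0 in the machine's frame). The hood covers the bed from here back to x = +170 mm; its underside is 11 mm and its top 43 mm over the bed; the head housing on it, behind x = +93 mm, rises to 83 mm over the bed.
- stop (a point): centre point, at bed height, of the line joining the rear faces of the two front stops (x = -160 mm in the machine's frame). The stops are small steel blocks, 30 mm wide and 10 mm over the bed, 32 mm either side of the centre line. Its axes are the machine's.
- plate: loose flat steel plate, 180 (x) x 110 (y) x 4 mm, 0.25 to 0.5 kg, flat on the bed, 2 mm play to each rail; origin: centre of its underside, x as the machine's. At the start 70 to 110 mm of it show before the hood, front edge 50 to 90 mm behind the stops. Rails and hood shield its other edges; its top can be pressed and slid. Bed friction is low (0.2), fingertips hold much better.
- plate_front (a point): middle of the upper front edge of the plate (90 mm to -x of the plate's centre, 4 mm over the bed); with the plate against the stops it lies at x = -160 mm in the machine's frame.
- keybox: grey key switch box, 90 (x) x 80 (y) x 62 mm high, fixed to the bench, to the left or the right of the machine (it changes place with the round tin). Origin at the centre of its underside. The key stands upright on the centre of its top.
- key_grip (a point): centre of the key's black bow, on its vertical turning axis, 93 mm over the bench. The bow is an upright slab 36 mm long (this point's x), 10 mm thick (its y), 30 mm high (78 to 108 mm over the bench); the steel collar below ends 70 mm over the bench. At rest its x is the box's x; it turns with the key.
- key (a joint): turn of the key in rad, 0 at rest; grows clockwise seen from above to a firm end stop at 1.05 (60 degrees). A spring brings it back to 0 when let go; holding it at the end takes about 0.08 N m.
- tin: bystander: round grease tin, 76 mm across, 33 mm high; origin at the centre of its underside
- tape: bystander: roll of tape lying flat, 104 mm across, 24 mm high; origin at the centre of its underside
- hexkeys: bystander: folding hex key set, 27 x 95 x 30 mm; origin at the centre of its underside
- driver: bystander: screwdriver with red handle, 30 x 179 x 30 mm; origin at the centre of its underside
There are look-alikes about, which are no part of the job. There is more than one size of the keybox; the job needs the larger.

How it is judged:
By the outcome, as a careful person would: the job done as asked, in the order asked, and still so for the second after the job is handed in, with the robot touching nothing.
It also fails if it takes over 48 s, if anything falls off the work surface, if the arm or the gripper's body presses on something with over 40 N, if the wrist force passes 120 N, or if a joint passes its speed limit or range.

## Working session

There is one attempt and no reset: what is moved stays moved. The work goes in short steps, Python scripts to look and compute and a tool call to move; the robot and the scene stay as the last step left them, time stands still between calls to the robot, and variables do not carry over. Pictures are saved under pics/ and viewed, about 8 in all and at most 12, crops included, and the job is handed in when it is done.

Besides the shell and the picture viewer there is one more tool, called after "Request:" by a JSON object that holds its "method" and its "body". servo_tool: Moves the arm, as the interface text tells. Its arguments: {"type":"object","properties":{"moves":{"type":"string"},"force":{"type":"number"}},"required":["moves"]}

```bash
mkdir -p pics; ls
cat > h.py <<'E'
import numpy as np, cv2, pickle
from cell import sensors, viewer, robot
def snap(name,tag):
    m=viewer.camera_model(name); p,d=viewer.snapshot(name)
    pickle.dump((m,p,d),open(f'{tag}.pkl','wb')); cv2.imwrite(f'pics/{tag}.png',p); return m,p,d
def load(tag): return pickle.load(open(f'{tag}.pkl','rb'))
def ray(m,u,v):
    n=cv2.undistortPoints(np.array([[[u,v]]],float),np.array(m['mtx']),np.array(m['dist_coeffs']))[0,0]
    T=np.array(m['cam_to_world']); return T[:3,3],T[:3,:3]@np.array([n[0],n[1],1.])
def atz(m,u,v,z):
    o,r=ray(m,u,v); return o+r*(z-o[2])/r[2]
def dep(m,d,u,v):
    o,r=ray(m,u,v); w=d[int(v)-1:int(v)+2,int(u)-1:int(u)+2]; return o+r*np.median(w)
E
python3 - <<'E'
from h import *
for n in ('scene','side'):
    m,p,d=snap(n,n+'1'); print(n,np.round(m['cam_to_world'],3).tolist(),np.round(m['mtx'],1).tolist())
s=sensors.observe(); print(s)
E
```

```text
pics
scene [[0.694, -0.393, 0.604, -0.111], [-0.72, -0.386, 0.576, -0.687], [0.007, -0.835, -0.55, 0.71], [0.0, 0.0, 0.0, 1.0]] [[462.8, 0.0, 319.9], [0.0, 462.8, 242.2], [0.0, 0.0, 1.0]]
side [[0.963, -0.181, 0.2, 0.31], [-0.27, -0.657, 0.704, -0.863], [0.004, -0.732, -0.681, 0.867], [0.0, 0.0, 0.0, 1.0]] [[554.1, 0.0, 314.8], [0.0, 554.1, 237.4], [0.0, 0.0, 1.0]]
{'time_s': 0.1, 'joints': array([-69.46874709,  29.12197568, -13.61126267,  86.00341347,
         7.20314207,  65.82823979,  -8.86749292]), 'qvel': array([ 0.04291912, -0.09121158, -0.04311156, -0.18238625, -0.15539411,
       -0.06144531, -0.02138155]), 'tau': array([-5.91341042e-03, -6.21836686e+01, -2.19482057e+00, -2.50207508e+01,
        1.25465461e-02,  7.77266279e-03, -7.14468996e-06]), 'tcp_pos': array([0.15629177, 0.60466569, 0.23050146]), 'tool_rot': array([[-9.68226314e-01,  2.50075308e-01, -3.80729000e-04],
       [ 2.50075596e-01,  9.68224981e-01, -1.60670075e-03],
       [-3.31648575e-05, -1.65086098e-03, -9.99998637e-01]]), 'wrist_force': array([-0.16531454,  0.48332938,  0.18912671]), 'wrist_torque': array([-0.04550601, -0.02752072, -0.04289239]), 'grip_width': 0.08524715135102709}
```

View pics/scene1.png

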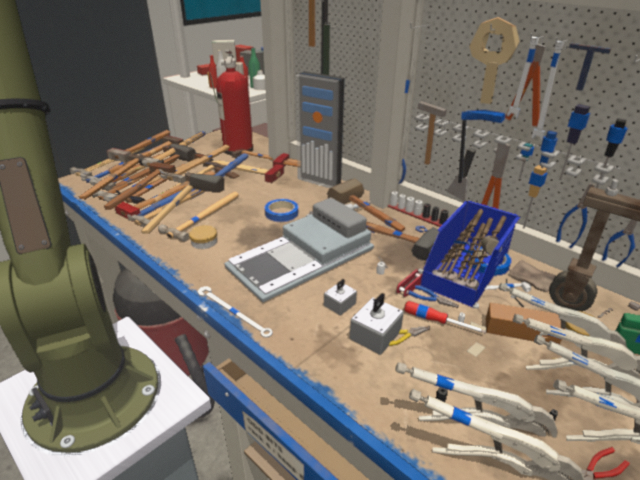

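View pics/side1.png

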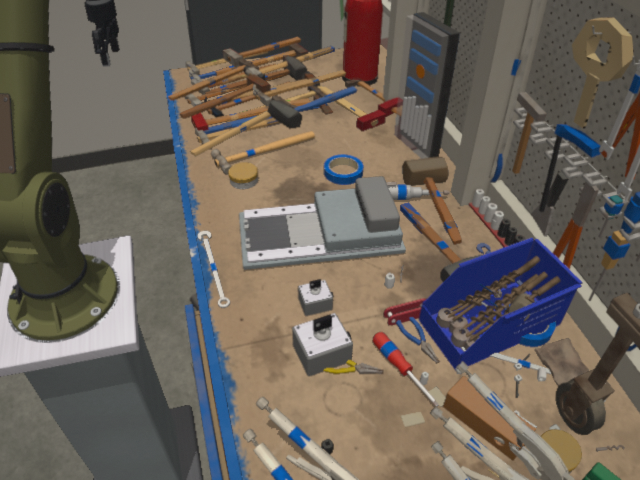

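Scene and side pictures show the machine at side px (320,225). There are two key boxes: a small one at side (315,295) and a large one at side (322,343), which is scene (377,323). The larger fits the description; I'll confirm in an enlarged crop.

Run:
```python
from h import *
m,p,d=load('side1')
c=p[170:380,225:425]; a=cv2.resize(c,None,fx=2.85,fy=2.85,interpolation=cv2.INTER_CUBIC); cv2.imwrite('pics/cropside.png',a)
m,p,d=load('scene1')
c=p[190:360,220:420]; a=cv2.resize(c,None,fx=3.4,fy=3.4,interpolation=cv2.INTER_CUBIC); cv2.imwrite('pics/cropscene.png',a)
```

```text
(no output)
```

View pics/cropside.png

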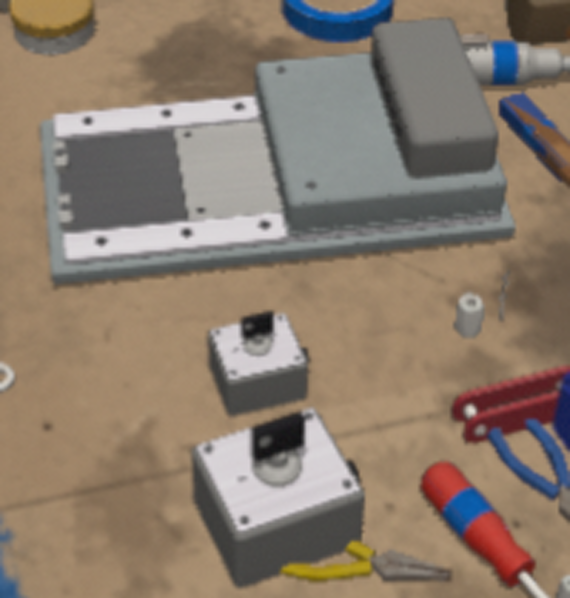

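View pics/cropscene.png

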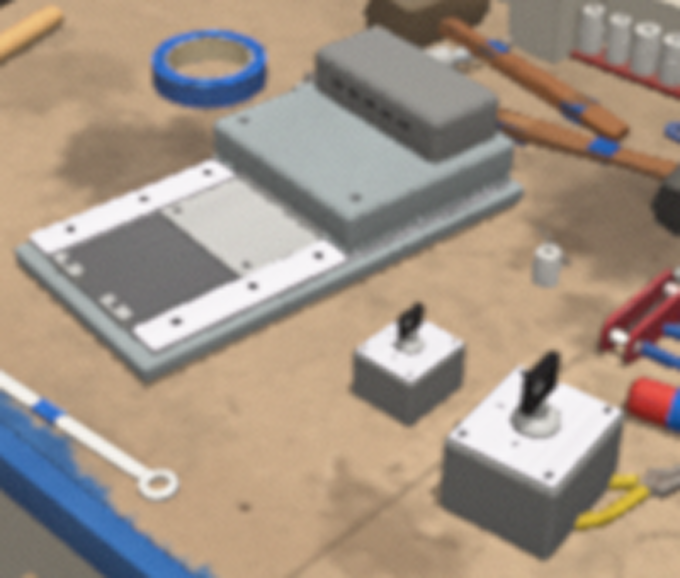

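Both crops confirm it: the large box is at side crop (280,480) and the small one at (258,360). The plate is the light grey area, with its front edge at side crop (178,135)-(188,225). Next I'll measure with depth plus pixels.

```bash
cat >> h.py <<'E'
def cloud(m,d):
    v,u=np.mgrid[0:480,0:640]; n=cv2.undistortPoints(np.stack([u,v],-1).reshape(-1,1,2).astype(float),np.array(m['mtx']),np.array(m['dist_coeffs'])).reshape(480,640,2)
    P=np.dstack([n,np.ones((480,640))])*d[...,None]; T=np.array(m['cam_to_world']); return P@T[:3,:3].T+T[:3,3]
E
python3 - <<'E'
from h import *
S=lambda x,y:(225+(x+.5)/2.85-.5,170+(y+.5)/2.85-.5)
C=lambda x,y:(220+(x+.5)/3.4-.5,190+(y+.5)/3.4-.5)
ms,ps,ds=load('side1'); mc,pc,dc=load('scene1')
def rect(P,box,z0,z1,msk=None):
    (u0,v0),(u1,v1)=box; Q=P[int(v0):int(v1),int(u0):int(u1)].reshape(-1,3)
    Q=Q[(Q[:,2]>z0)&(Q[:,2]<z1)]; r=cv2.minAreaRect(Q[:,:2].astype(np.float32)); return len(Q),np.round(r[0],4),np.round(r[1],4),round(r[2],1),np.round(Q[:,2].mean(),4)
Ps,Pc=cloud(ms,ds),cloud(mc,dc)
for n,P,F,bb,bm,sb in (('side',Ps,S,((185,400),(375,595)),((30,10),(525,290)),((205,300),(312,412))),('scene',Pc,C,((435,340),(630,565)),((5,20),(540,395)),((345,295),(470,425)))):
    B=(F(*bb[0]),F(*bb[1])); M=(F(*bm[0]),F(*bm[1])); 
    print(n,'boxtop',rect(P,B,.055,.066)); print('bow',rect(P,B,.080,.12)); print('small top',rect(P,(F(*sb[0]),F(*sb[1])),.03,.055))
    print('hood',rect(P,M,.058,.072)); print('head',rect(P,M,.095,.115))
for l,px,z in [('rail L front-out',(55,116),.029),('rail R front-out',(67,257),.029),('plate fL',(178,133),.026),('plate fR',(189,224),.026),('hood fl top',(256,64),.065),('hood fr top',(287,203),.065),
  ('box top a',(195,450),.062),('b',(240,531),.062),('c',(361,490),.062),('d',(311,411),.062),('bow tl',(250,432),.108),('bow tr',(304,416),.108)]:
    print('S',l,np.round(atz(ms,*S(*px),z),4),np.round(dep(ms,ds,*S(*px)),3))
for l,px,z in [('plate fL',(163,210),.026),('plate fR',(239,279),.026),('railL fr',(33,238),.029),('railR fr',(135,332),.029),('base fl',(18,252),.022),('base fr',(150,372),.022)]:
    print('C',l,np.round(atz(mc,*C(*px),z),4),np.round(dep(mc,dc,*C(*px)),3))
E
```

```text
side boxtop (1371, array([ 0.4894, -0.2811]), array([0.0909, 0.0774]), 7.6, np.float64(0.0616))
bow (233, array([ 0.4887, -0.2806]), array([0.0352, 0.0111]), 6.0, np.float64(0.0983))
small top (613, array([ 0.5095, -0.1606]), array([0.06  , 0.0542]), 1.8, np.float64(0.04))
hood (2534, array([0.6582, 0.0246]), array([0.1797, 0.1698]), 82.7, np.float64(0.0646))
head (1405, array([0.7002, 0.0188]), array([0.1531, 0.0698]), 83.0, np.float64(0.1036))
scene boxtop (953, array([ 0.4877, -0.279 ]), array([0.0897, 0.0803]), 6.5, np.float64(0.0601))
bow (151, array([ 0.4876, -0.2796]), array([0.0371, 0.01  ]), 6.5, np.float64(0.0968))
small top (424, array([ 0.5086, -0.158 ]), array([0.0603, 0.0541]), 3.3, np.float64(0.0389))
hood (1666, array([ 0.6232, -0.081 ]), array([0.3967, 0.1938]), 72.0, np.float64(0.0635))
head (823, array([ 0.6274, -0.1109]), array([0.4519, 0.113 ]), 61.5, np.float64(0.102))
S rail L front-out [0.4206 0.138  0.029 ] [0.424 0.172 0.001]
S rail R front-out [ 0.4    -0.0259  0.029 ] [ 0.4   -0.025  0.028]
S plate fL [0.5141 0.0935 0.026 ] [0.514 0.093 0.027]
S plate fR [ 0.4973 -0.0126  0.026 ] [ 0.496 -0.017  0.03 ]
S hood fl top [0.5865 0.1164 0.065 ] [0.608 0.193 0.003]
S hood fr top [ 0.5639 -0.0495  0.065 ] [ 0.566 -0.042  0.057]
S box top a [ 0.443  -0.2518  0.062 ] [ 0.443 -0.25   0.06 ]
S b [ 0.4544 -0.3198  0.062 ] [ 0.455 -0.318  0.059]
S c [ 0.5355 -0.3102  0.062 ] [ 0.537 -0.307  0.058]
S d [ 0.5239 -0.2409  0.062 ] [ 0.541 -0.192 -0.002]
S bow tl [ 0.4711 -0.2822  0.108 ] [ 0.481 -0.246  0.061]
S bow tr [ 0.5064 -0.2791  0.108 ] [ 0.518 -0.245  0.064]
C plate fL [0.5129 0.0966 0.026 ] [0.515 0.1   0.023]
C plate fR [ 0.4939 -0.0091  0.026 ] [ 0.498 -0.005  0.021]
C railL fr [0.4185 0.1342 0.029 ] [ 0.442  0.17  -0.001]
C railR fr [ 0.4003 -0.0053  0.029 ] [ 0.404 -0.001  0.024]
C base fl [0.4053 0.1361 0.022 ] [ 0.424  0.166 -0.003]
C base fr [ 0.3853 -0.0382  0.022 ] [ 0.391 -0.031  0.015]
```

Measured: machine yaw about -7.4°, stop about (0.415,0.056), plate front about (0.505,0.042), which leaves 90 mm to draw. Key at about (0.488,-0.280), yaw about 6.5°. All sizes match what was given. Moving to a spot above the plate.

Request:
{"method": "servo_tool", "body": {"moves": "0.5 -0.045 -0.041 0 0; 1 -0.045 -0.041 0 0; 1 -0.045 -0.041 0 0; 1 -0.045 -0.041 0 0; 1 -0.045 -0.041 0 0", "force": 30}}

```text
time_s: 0.72
tcp_pos: [0.3235, 0.3466, 0.2276]
tool_rot: [[-0.97, 0.242, -0.004], [0.242, 0.97, -0.003], [0.003, -0.004, -1.0]]
wrist_force: [0.8, 0.3, 1.7]
grip_width: 0.0001
```

Request:
{"method": "servo_tool", "body": {"moves": "1 -0.045 -0.041 0 0; 1 -0.045 -0.041 0 0; 1 -0.045 -0.041 0 0; 1 -0.045 -0.041 0 0; 1 0 0 0 0"}}

```text
time_s: 1.35
tcp_pos: [0.4628, 0.1327, 0.2272]
tool_rot: [[-0.968, 0.25, -0.003], [0.25, 0.968, -0.005], [0.002, -0.006, -1.0]]
wrist_force: [0.1, 1.3, -0.5]
grip_width: 0.0002
```

Request:
{"method": "servo_tool", "body": {"moves": "1 -0.044 -0.037 0 0; 1 -0.044 -0.037 0 0; 1 0 0 0 -7.1; 1 0 0 0 0"}}

```text
time_s: 1.85
tcp_pos: [0.5299, 0.0405, 0.2261]
tool_rot: [[-0.993, 0.122, -0.006], [0.122, 0.993, -0.003], [0.006, -0.003, -1.0]]
wrist_force: [0.1, 1.1, -0.2]
grip_width: 0.0002
```

Run:
```python
from h import *
m,p,d=snap('wrist','wrist1'); s=sensors.observe(); print(s['tcp_pos'],s['tool_rot'],s['joints'],s['wrist_force']); print(np.round(m['cam_to_world'],3).tolist(),np.array(m['mtx']).tolist())
```

```text
[0.52996688 0.04018374 0.22612807] [[-0.99230757  0.12365439 -0.00594019]
 [ 0.12367493  0.99231755 -0.00322322]
 [ 0.00549599 -0.00393307 -0.99997716]] [ -4.43223276  20.95773032  -3.73794968 100.29076735   1.71452109
  59.16619734  74.08488287] [0.29375855 0.094138   0.86995672]
[[0.123, 0.949, 0.289, 0.455], [0.992, -0.117, -0.039, 0.05], [-0.003, 0.291, -0.957, 0.369], [0.0, 0.0, 0.0, 1.0]] [[410.4303590771957, 0.0, 318.2514498311088], [0.0, 410.4303590771957, 242.42937445233576], [0.0, 0.0, 1.0]]
```

View pics/wrist1.png

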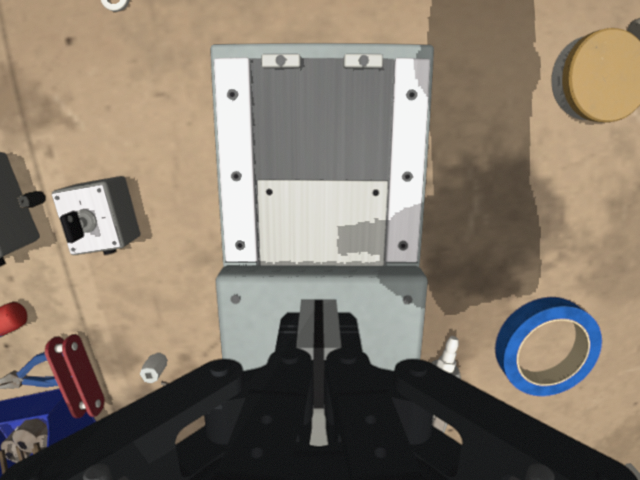

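The wrist view shows the stops at (281,61) and (364,61), the plate front edge from (258,181) to (387,181), and the hood edge at v≈266.

Run:
```python
from h import *
m,p,d=load('wrist1')
A={}
for l,u,v,z in [('pL',258,181,.026),('pR',387,181,.026),('s1',281,67,.032),('s2',364,67,.032),('h1',219,267,.06),('h2',425,267,.06),('bfl',212,46,.022),('bfr',431,45,.022)]:
    A[l]=atz(m,u,v,z); print(l,np.round(A[l],4),np.round(dep(m,d,u,v),3))
pf=(A['pL']+A['pR'])/2; st=(A['s1']+A['s2'])/2; print(pf,st,np.linalg.norm((pf-st)[:2]))
for a,b in (('pL','pR'),('bfl','bfr'),('s1','s2')): q=A[b]-A[a]; print(np.degrees(np.arctan2(q[1],q[0])),np.linalg.norm(q))
```

```text
pL [ 0.4986 -0.0073  0.026 ] [ 0.499 -0.007  0.025]
pR [0.5119 0.1002 0.026 ] [0.513 0.101 0.022]
s1 [0.4123 0.0254 0.032 ] [0.412 0.025 0.028]
s2 [0.4202 0.0891 0.032 ] [0.42  0.09  0.027]
h1 [ 0.5588 -0.0445  0.06  ] [ 0.579 -0.063 -0.   ]
h2 [0.5791 0.1206 0.06  ] [0.603 0.134 0.   ]
bfl [ 0.3876 -0.0275  0.022 ] [ 0.387 -0.028  0.02 ]
bfr [0.4082 0.1449 0.022 ] [0.408 0.146 0.018]
[0.50523645 0.04643856 0.026     ] [0.41624427 0.05722641 0.032     ] 0.08964366002309786
82.97044618713309 0.1083032597045698
83.1870440129103 0.17355310777689756
82.95174326623007 0.06414376185566342
```

Consistent: yaw -7.0°, 89.5 mm to travel, and the current position is good. Descending.

Request:
{"method": "servo_tool", "body": {"moves": "1 0 0 0.055 0; 1 0 0 0.055 0; 1 0 0 0.045 0; 1 0 0.002 0.015 0; 1 0 0 0.005 0"}}

```text
time_s: 2.52
tcp_pos: [0.5292, 0.0485, 0.0482]
tool_rot: [[-0.992, 0.128, -0.001], [0.128, 0.992, -0.001], [0.001, -0.001, -1.0]]
wrist_force: [0.1, 0.7, -0.1]
grip_width: -0.0003
```

Request:
{"method": "servo_tool", "body": {"moves": "1 0 -0.006 0.008 0; 1 0 0 0.006 0; 1 0 0 0.003 0; 1 0 0 0.002 0"}}

```text
time_s: 3.02
tcp_pos: [0.5294, 0.0429, 0.0301]
tool_rot: [[-0.992, 0.129, 0.002], [0.129, 0.992, -0.0], [-0.002, -0.0, -1.0]]
wrist_force: [-0.1, -1.5, -0.4]
grip_width: -0.0002
```

Request:
{"method": "servo_tool", "body": {"moves": "1 0 0 0.002 0; 1 0 0 0.002 0; 1 0 0 0.002 0"}}

```text
time_s: 3.4
tcp_pos: [0.5299, 0.0429, 0.0259]
tool_rot: [[-0.992, 0.13, 0.004], [0.13, 0.992, -0.0], [-0.004, 0.0, -1.0]]
wrist_force: [-10.3, 0.2, 38.0]
grip_width: 0.0002
```

Request:
{"method": "servo_tool", "body": {"moves": "1 0.003 0 0.0006 0; 1 0.006 0 0.0006 0; 1 0.006 0 0.0006 0"}}

```text
time_s: 3.78
tcp_pos: [0.519, 0.0449, 0.0261]
tool_rot: [[-0.991, 0.13, 0.013], [0.13, 0.991, 0.0], [-0.013, 0.002, -1.0]]
wrist_force: [4.0, -0.3, 6.5]
grip_width: -0.0001
```

Request:
{"method": "servo_tool", "body": {"moves": "1 0.008 0 0.001 0; 1 0.008 0 0.001 0; 1 0.008 0 0.001 0; 1 0.008 0 0.001 0"}}

```text
time_s: 4.28
tcp_pos: [0.4989, 0.0484, 0.0262]
tool_rot: [[-0.99, 0.133, 0.04], [0.133, 0.991, 0.001], [-0.039, 0.007, -0.999]]
wrist_force: [6.1, -2.5, 9.9]
grip_width: 0.0
```

Run:
```python
from h import *
m,p,d=snap('wrist','wrist2'); s=sensors.observe(); print(s['time_s'],s['tcp_pos'],s['wrist_force'])
```

```text
4.325 [0.49810048 0.04851845 0.02621293] [ 4.68159225 -2.97737338 11.38281675]
```

View pics/wrist2.png

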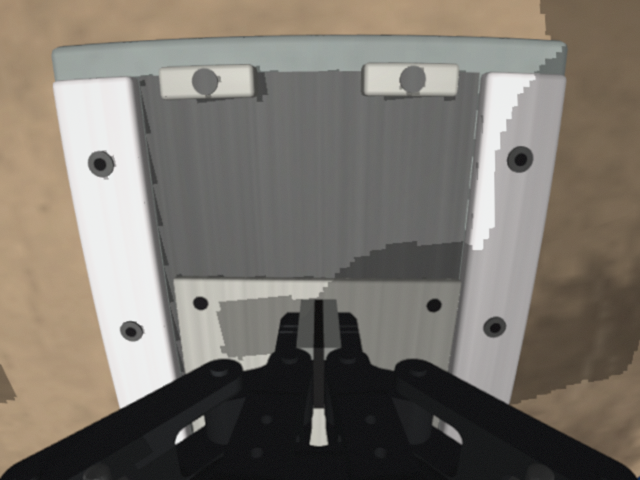

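The plate front edge is now at v≈278 and still square, so it follows the fingers. The tool tilts a little each row, so I'll use fewer, longer rows.

Request:
{"method": "servo_tool", "body": {"moves": "1 0.014 0 0.0006 0; 1 0.014 0 0.0006 0; 1 0.014 0 0.0006 0"}}

```text
time_s: 4.7
tcp_pos: [0.4669, 0.0528, 0.0263]
tool_rot: [[-0.989, 0.136, 0.062], [0.137, 0.991, 0.002], [-0.061, 0.011, -0.998]]
wrist_force: [7.0, -3.7, 11.5]
grip_width: 0.0002
```

Run:
```python
from h import *
m,p,d=load('wrist2')
for u,v,z in [(176,280,.026),(460,280,.026),(161,97,.032),(459,95,.032)]: print(np.round(atz(m,u,v,z),4))
m,p,d=snap('wrist','wrist3'); s=sensors.observe(); print(s['time_s'],s['tcp_pos'],s['wrist_force'],s['tool_rot'])
# column profile for edges
g=cv2.cvtColor(p,cv2.COLOR_BGR2GRAY)
for c0,c1 in ((215,245),(270,350),(380,410)): print(c0,g[60:300,c0:c1].mean(1).astype(int)[::3].tolist())
```

```text
[ 0.4742 -0.0024  0.026 ]
[0.4889 0.104  0.026 ]
[0.4097 0.0106 0.032 ]
[0.4218 0.1034 0.032 ]
4.75 [0.46506302 0.05305202 0.0262785 ] [ 5.59260936 -3.95784598 13.45716237] [[-0.98882727  0.1360739   0.06086479]
 [ 0.13645763  0.99064352  0.00217372]
 [-0.05999953  0.0104549  -0.99814365]]
215 [157, 157, 157, 156, 157, 157, 158, 158, 158, 158, 158, 157, 155, 153, 152, 152, 152, 152, 150, 149, 150, 152, 153, 154, 109, 99, 144, 157, 168, 170, 170, 171, 172, 173, 173, 141, 84, 154, 199, 198, 188, 176, 173, 178, 182, 188, 156, 107, 107, 107, 107, 107, 107, 107, 106, 106, 106, 106, 106, 106, 106, 106, 106, 106, 106, 106, 105, 105, 105, 105, 105, 105, 105, 105, 89, 109, 190, 200, 179, 167]
270 [157, 157, 158, 157, 156, 155, 154, 154, 155, 155, 155, 155, 154, 153, 152, 152, 152, 154, 155, 156, 157, 158, 159, 153, 79, 128, 151, 163, 168, 168, 167, 167, 166, 166, 166, 167, 108, 109, 109, 109, 109, 109, 109, 108, 108, 108, 108, 108, 108, 108, 108, 108, 108, 108, 108, 107, 108, 107, 107, 107, 107, 107, 107, 107, 107, 106, 106, 104, 103, 99, 99, 97, 97, 97, 90, 91, 162, 172, 156, 138]
380 [155, 157, 159, 160, 160, 160, 160, 161, 161, 162, 163, 164, 163, 162, 161, 161, 162, 163, 163, 163, 161, 159, 157, 130, 87, 139, 152, 164, 165, 165, 165, 166, 166, 165, 146, 83, 142, 177, 171, 163, 159, 155, 156, 156, 166, 151, 107, 107, 107, 107, 107, 107, 107, 106, 106, 107, 107, 107, 95, 81, 81, 71, 71, 71, 71, 71, 71, 71, 71, 71, 71, 71, 71, 71, 71, 81, 119, 130, 130, 130]
```

Run:
```python
from h import *
m,p,d=load('wrist3')
for u,v,z in [(230,285,.026),(310,285,.026),(230,198,.032),(395,195,.032)]: print(np.round(atz(m,u,v,z),4))
```

```text
[0.4465 0.0222 0.026 ]
[0.4508 0.0519 0.026 ]
[0.4123 0.0308 0.032 ]
[0.419  0.0851 0.032 ]
```

Request:
{"method": "servo_tool", "body": {"moves": "1 0.014 0 0.0004 0; 1 0.012 0 0.0004 0; 1 0.008 0 0.0004 0"}}

```text
time_s: 5.12
tcp_pos: [0.4413, 0.0568, 0.0265]
tool_rot: [[-0.987, 0.14, 0.083], [0.141, 0.99, 0.003], [-0.082, 0.015, -0.997]]
wrist_force: [4.1, -2.7, 7.3]
grip_width: 0.0001
```

```bash
cat > e.py <<'E'
from h import *
import sys
m,p,d=snap('wrist',sys.argv[1]); s=sensors.observe(); print(s['time_s'],s['tcp_pos'],s['wrist_force'],s['tool_rot'][2])
for u in (225,310,395):
    g=cv2.cvtColor(p,cv2.COLOR_BGR2GRAY)[:,u-8:u+8].mean(1); dg=np.diff(g)
    v=[i for i in range(60,330) if abs(dg[i])>12]; print(u,[(i,int(dg[i])) for i in v], [np.round(atz(m,u,i+.5,.026)[:2],4).tolist() for i in v][-4:])
E
python3 e.py wrist4
```

```text
5.175 [0.44032971 0.05688773 0.02643382] [ 5.10420722 -2.71111181 10.2192616 ] [-0.08092471  0.01486924 -0.9966093 ]
225 [(198, -24), (199, -31), (200, -17), (206, 13), (207, 15), (208, 15), (235, -19), (236, -48), (237, -21), (244, 17), (245, 36), (246, 27), (270, -20), (271, -16), (291, 20), (292, 26), (293, 14)] [[0.4149, 0.0256], [0.4231, 0.0237], [0.4235, 0.0236], [0.4239, 0.0235]]
310 [(193, -13), (194, -13), (197, -27), (198, -22), (205, 12), (206, 18), (207, 15), (236, -28), (237, -59), (239, 31), (291, 17), (292, 30), (293, 22), (295, -18), (298, -26), (299, -24)] [[0.4286, 0.0553], [0.4295, 0.0552], [0.4308, 0.055], [0.4312, 0.055]]
395 [(193, -22), (194, -15), (195, -12), (196, -18), (203, 14), (204, 15), (205, 13), (227, -15), (228, -25), (229, -13), (232, -13), (233, -12), (241, 12), (242, 14), (245, -15), (267, -14), (292, 15)] [[0.4126, 0.0888], [0.4138, 0.0887], [0.4226, 0.0881], [0.4331, 0.0873]]
```

About 11 mm remain, but the fingers are close to the plate's front edge. I'll lift, re-place them farther back and press again.

Request:
{"method": "servo_tool", "body": {"moves": "1 0 0 -0.012 0; 1 -0.03 0 0 0; 1 0 0 0.004 0; 1 0 0 0.002 0"}}

```text
time_s: 5.68
tcp_pos: [0.4655, 0.0526, 0.0355]
tool_rot: [[-0.987, 0.139, 0.075], [0.139, 0.99, 0.003], [-0.074, 0.013, -0.997]]
wrist_force: [-0.1, 0.0, -0.1]
grip_width: -0.0
```

Request:
{"method": "servo_tool", "body": {"moves": "1 0 0 0.005 0; 1 0 0 0.003 0; 1 0 0 0.0015 0; 1 0 0 0.0015 0"}}

```text
time_s: 6.18
tcp_pos: [0.4643, 0.0528, 0.0261]
tool_rot: [[-0.988, 0.138, 0.075], [0.139, 0.99, 0.003], [-0.074, 0.013, -0.997]]
wrist_force: [-8.3, -1.4, 37.9]
grip_width: -0.0003
```

Request:
{"method": "servo_tool", "body": {"moves": "1 0.006 0 0.0005 0; 1 0.006 0 0.0005 0; 1 0.004 0 0.0006 0"}}

```text
time_s: 6.55
tcp_pos: [0.4567, 0.0548, 0.0266]
tool_rot: [[-0.986, 0.14, 0.093], [0.141, 0.99, 0.004], [-0.091, 0.017, -0.996]]
wrist_force: [4.3, -1.8, 5.7]
grip_width: 0.0001
```

```bash
python3 e.py wrist5
```

```text
6.6 [0.45640361 0.05484231 0.02661174] [ 3.36250047 -2.09894621  6.16649426] [-0.09115831  0.01689143 -0.99569315]
225 [(158, -12), (159, -30), (160, -30), (165, 15), (166, 15), (194, -15), (195, -39), (196, -28), (202, 30), (203, 30), (204, 15), (229, -26), (230, -28), (239, -14), (242, 29), (243, 38), (244, 22), (245, 12), (290, -25), (291, -24)] [[0.4196, 0.0262], [0.42, 0.0261], [0.438, 0.0219], [0.4384, 0.0218]]
310 [(155, -12), (156, -16), (157, -27), (158, -18), (163, 14), (164, 17), (165, 12), (196, -42), (197, -40), (198, 18), (199, 14), (239, -12), (242, 30), (243, 37), (244, 21), (245, 12), (286, -12), (291, -19), (292, -13), (298, -26), (299, -23)] [[0.4432, 0.0535], [0.4436, 0.0535], [0.4462, 0.0531], [0.4466, 0.053]]
395 [(155, -29), (156, -31), (161, 14), (162, 15), (163, 14), (191, -31), (192, -32), (198, 20), (199, 32), (200, 22), (225, -15), (226, -39), (227, -21), (242, 12), (243, 16)] [[0.4218, 0.0872], [0.4222, 0.0872], [0.4279, 0.0868], [0.4283, 0.0868]]
```

About 7 mm left. Continuing until the stops resist.

Request:
{"method": "servo_tool", "body": {"moves": "1 0.006 0 0.0008 0; 1 0.006 0 0.0008 0; 1 0.005 0 0.0008 0"}}

```text
time_s: 6.98
tcp_pos: [0.4523, 0.0555, 0.0267]
tool_rot: [[-0.982, 0.145, 0.118], [0.146, 0.989, 0.004], [-0.116, 0.021, -0.993]]
wrist_force: [5.6, -4.4, 8.7]
grip_width: -0.0
```

```bash
python3 e.py wrist6
```

```text
7.025 [0.45192474 0.055594   0.0267082 ] [ 5.11797902 -4.30009663  9.29618513] [-0.11570308  0.02154803 -0.99305009]
225 [(170, -24), (171, -29), (172, -16), (178, 14), (179, 15), (180, 12), (208, -39), (209, -32), (216, 17), (217, 33), (218, 25), (242, -14), (243, -29), (244, -15), (245, 29), (246, 28), (247, 15), (283, -20)] [[0.4152, 0.0273], [0.4156, 0.0272], [0.4159, 0.0271], [0.4303, 0.0235]]
310 [(168, -23), (169, -26), (176, 15), (177, 18), (208, -24), (209, -58), (211, 30), (243, 16), (244, 35), (245, 33), (246, 16), (273, -12), (288, -15), (298, -25), (299, -24)] [[0.4311, 0.0555], [0.4374, 0.0545], [0.4417, 0.0538], [0.4421, 0.0538]]
395 [(164, -16), (165, -21), (166, -20), (167, -14), (173, 13), (174, 14), (175, 13), (203, -25), (204, -36), (205, -12), (212, 31), (213, 29), (214, 13), (216, -13), (225, -19), (239, -16), (244, 16)] [[0.4135, 0.0883], [0.4169, 0.088], [0.4223, 0.0876], [0.4243, 0.0875]]
```

Request:
{"method": "servo_tool", "body": {"moves": "1 0.012 0 0.0004 0; 1 0.012 0 0.0004 0"}}

```text
time_s: 7.28
tcp_pos: [0.4375, 0.0593, 0.027]
tool_rot: [[-0.98, 0.148, 0.132], [0.15, 0.989, 0.006], [-0.13, 0.025, -0.991]]
wrist_force: [1.9, -0.6, 3.4]
grip_width: 0.0005
```

```bash
python3 e.py wrist7
```

```text
7.325 [0.43576983 0.05911291 0.02683359] [ 3.82053575 -1.93125152  8.96421124] [-0.12860976  0.02421284 -0.99139965]
225 [(206, -20), (207, -14), (209, -13), (210, -15), (218, 13), (219, 14), (220, 14), (247, -34), (248, -36), (258, 24), (259, 31), (260, 20), (282, -16), (283, -16)] [[0.4056, 0.0299], [0.406, 0.0298], [0.415, 0.0275], [0.4154, 0.0274]]
310 [(204, -14), (205, -20), (206, -16), (207, -22), (217, 20), (218, 15), (246, -19), (247, -56), (248, -33), (249, 21), (250, 23), (273, 18), (274, 21), (275, 12), (282, -13), (298, -26), (299, -24)] [[0.4171, 0.0592], [0.4201, 0.0588], [0.427, 0.0577], [0.4274, 0.0576]]
395 [(195, -15), (204, -19), (205, -12), (242, -15), (253, 14), (257, -21), (258, -14), (277, 17), (278, 19)] [[0.4148, 0.091], [0.4152, 0.091], [0.4232, 0.0904], [0.4236, 0.0904]]
```

Run:
```python
from h import *
m,p,d=load('wrist7'); cv2.imwrite('pics/c7.png',cv2.resize(p[190:400,120:520],None,fx=2,fy=2,interpolation=cv2.INTER_CUBIC))
```

```text
(no output)
```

View pics/c7.png

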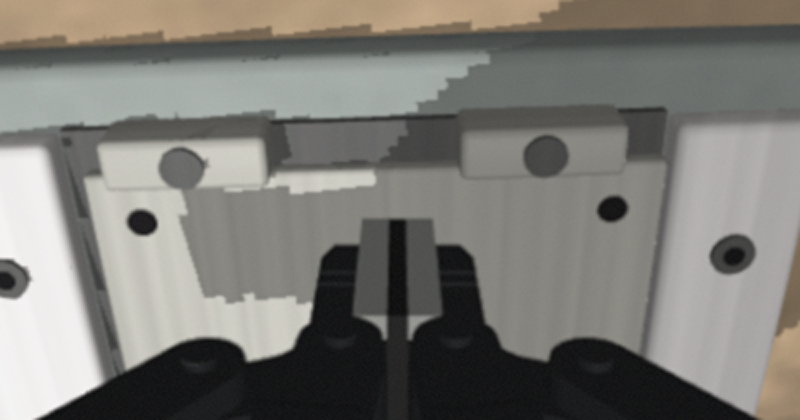

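Run:
```python
from h import *
m,p,d=load('wrist7')
ax=np.array([np.cos(np.radians(-7)),np.sin(np.radians(-7))])
P=lambda x,y,z:atz(m,120+x/2,190+y/2,z)[:2]
for l,q in (('pl',P(90,178,.026)),('pm',P(290,168.5,.026)),('pr',P(660,160,.026)),('sl',P(185,188,.032)),('sl corner',P(265,186,.032)),('sr',P(545,178,.032)),('sr c',P(470,180,.032))): print(l,np.round(q,4),'along',round(float(q@ax),4))
print(np.linalg.inv(np.array(m['cam_to_world']))@[.416,.057,.032,1],m['cam_to_world'][:3,3])
```

```text
pl [0.41   0.0057] along 0.4062
pm [0.4139 0.043 ] along 0.4056
pr [0.4234 0.1113] along 0.4067
sl [0.4116 0.0249] along 0.4055
sl corner [0.4135 0.0391] along 0.4056
sr [0.42   0.0886] along 0.4061
sr c [0.4182 0.0752] along 0.4059
[-0.00526436  0.0140566   0.14565157  1.        ] [0.34339432 0.07002239 0.15848524]
```

The plate edge lies on the line of the stops' rear faces to about 0.5 mm on both sides. One more gentle pull to seat it, then lift.

Request:
{"method": "servo_tool", "body": {"moves": "1 0.006 0 0.0006 0; 1 0.006 0 0.0006 0"}}

```text
time_s: 7.58
tcp_pos: [0.4316, 0.0616, 0.0268]
tool_rot: [[-0.978, 0.15, 0.145], [0.152, 0.988, 0.008], [-0.142, 0.03, -0.989]]
wrist_force: [6.7, -4.6, 12.7]
grip_width: 0.0001
```

Request:
{"method": "servo_tool", "body": {"moves": "1 0 0 -0.01 0; 1 0 0 -0.04 0; 1 0 0 -0.05 0; 1 0 0 -0.03 0; 1 0 0 0 0"}}

```text
time_s: 8.2
tcp_pos: [0.4097, 0.0613, 0.1575]
tool_rot: [[-0.98, 0.146, 0.137], [0.149, 0.989, 0.01], [-0.134, 0.03, -0.991]]
wrist_force: [0.7, -0.7, -0.1]
grip_width: 0.0001
```

```bash
python3 e.py wrist8
python3 - <<'E'
from h import *
print(sensors.observe()['joints'])
m,p,d=load('wrist8'); cv2.imwrite('pics/c8.png',p)
E
```

```text
8.25 [0.40921402 0.06102534 0.1564977 ] [-0.10415673 -0.10581659  0.14921109] [-0.1325411   0.02914013 -0.99074906]
225 [(72, 19), (73, 24), (74, 24), (75, 18), (88, -20), (89, -27), (90, -19), (91, -14), (181, -14), (182, -25), (183, -26), (186, 15), (187, 23), (188, 21), (189, 12), (203, -19), (204, -38), (209, 15), (318, -21), (319, -24), (320, -15), (321, -13), (325, 12), (326, 16), (327, 23), (328, 27)] [[0.4962, -0.0214], [0.4971, -0.0216], [0.4981, -0.0218], [0.499, -0.0221]]
310 [(69, -21), (70, -27), (71, -28), (72, -17), (178, -13), (179, -25), (180, -30), (184, 23), (185, 24), (196, -12), (201, -33), (202, -14), (214, 13), (215, 26), (216, 19), (232, 17), (297, -15), (298, -51), (299, -52), (300, -16)] [[0.4815, 0.0482], [0.4824, 0.0481], [0.4832, 0.0479], [0.4841, 0.0478]]
395 [(177, -14), (178, -14), (203, 14), (259, 19), (260, 18), (312, -14), (313, -12), (320, 13), (321, 17)] [[0.5062, 0.1112], [0.5072, 0.1111], [0.5138, 0.1107], [0.5148, 0.1106]]
[ 15.70018932  14.20454117 -35.44453066 128.2363417   18.40717746
  33.8385705   48.32975679]
```

View pics/c8.png

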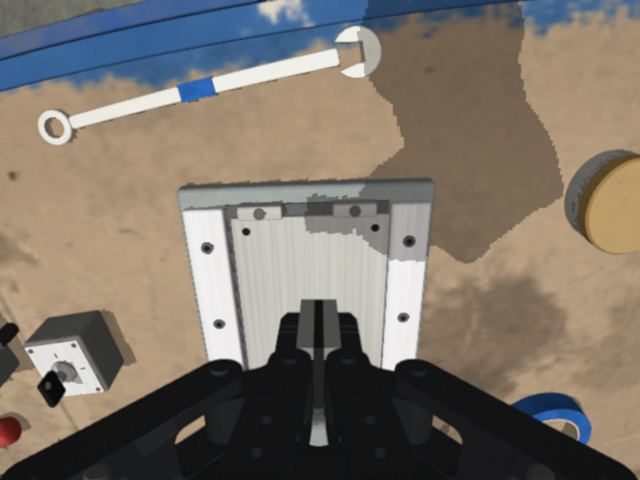

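The wrist view shows the plate's front edge at v≈215 against both stops, at (260,213) and (354,210). Next is the large box's key: opening the gripper and travelling there.

Request:
{"method": "servo_tool", "body": {"moves": "0 -0.019 -0.046 -0.004 0; 0 -0.019 -0.046 -0.004 0; 0 -0.019 -0.046 -0.004 0; 0 -0.019 -0.046 -0.004 0; 0 -0.019 -0.046 -0.003 0"}}

```text
time_s: 8.88
tcp_pos: [0.4663, -0.1814, 0.1742]
tool_rot: [[-0.983, 0.132, 0.126], [0.136, 0.991, 0.017], [-0.123, 0.034, -0.992]]
wrist_force: [1.0, 0.9, -0.4]
grip_width: 0.0853
```

Request:
{"method": "servo_tool", "body": {"moves": "0 -0.019 -0.046 0 0; 0 0 0 0 -7.5; 0 0 0 0 -7.4; 0 0 0 0 0"}}

```text
time_s: 9.38
tcp_pos: [0.4768, -0.2347, 0.1661]
tool_rot: [[-0.985, -0.125, 0.116], [-0.123, 0.992, 0.023], [-0.118, 0.009, -0.993]]
wrist_force: [0.2, -0.2, -0.4]
grip_width: 0.0859
```

Run:
```python
from h import *
s=sensors.observe(); m,p,d=snap('wrist','k1'); print(s['time_s'],s['tcp_pos'],s['tool_rot'],s['joints'],s['wrist_force'])
P=cloud(m,d); Q=P.reshape(-1,3); near=np.linalg.norm(Q[:,:2]-[.4885,-.28],axis=1)<.03
B=Q[near&(Q[:,2]>.085)&(Q[:,2]<.112)]; print(len(B))
if len(B)>30: print(cv2.minAreaRect(B[:,:2].astype(np.float32)),B[:,2].max())
```

```text
9.375 [ 0.47678668 -0.23470374  0.16607891] [[-0.98531548 -0.12530182  0.11598645]
 [-0.12341449  0.99208066  0.02334154]
 [-0.11799265  0.00868438 -0.99297649]] [ 52.96260925  25.20398465 -38.08709883 110.13471041  16.97291586
  44.74444784 103.98229577] [ 0.16412319 -0.19786272 -0.39624887]
1637
((0.48863640427589417, -0.27874302864074707), (0.03570164367556572, 0.01065733376890421), 6.938170909881592) 0.10981095561491863
```

View pics/k1.png

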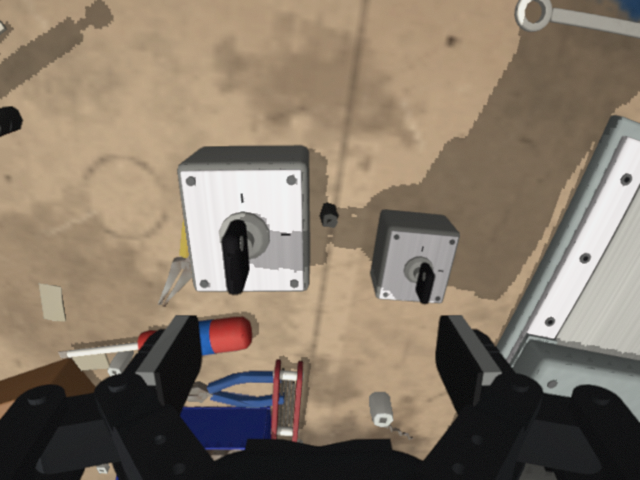

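The wrist view shows the large box's key bow at (236,258), with the small look-alike at (424,282). Measured bow: centre (0.4886,-0.279), yaw 6.9°, 36x10.7 mm, which matches the description. Aligning above it.

Request:
{"method": "servo_tool", "body": {"moves": "0 -0.009 -0.046 0 0; 0 0 0 0 0; 0 0 0 0 0"}}

```text
time_s: 9.8
tcp_pos: [0.4914, -0.2775, 0.1646]
tool_rot: [[-0.986, -0.12, 0.113], [-0.118, 0.993, 0.026], [-0.115, 0.012, -0.993]]
wrist_force: [0.6, 0.1, 0.1]
grip_width: 0.0857
```

Request:
{"method": "servo_tool", "body": {"moves": "0 0.0035 -0.0007 0.028 0; 0 0.0035 -0.0007 0.028 0; 0 0.0035 -0.0007 0.028 0; 0 0 0 0 0"}}

```text
time_s: 10.3
tcp_pos: [0.4906, -0.275, 0.078]
tool_rot: [[-0.986, -0.119, 0.112], [-0.117, 0.993, 0.026], [-0.115, 0.013, -0.993]]
wrist_force: [0.0, 0.3, -0.2]
grip_width: 0.0856
```

Request:
{"method": "servo_tool", "body": {"moves": "0 0 -0.0036 0 0; 0 0 0 0 0; 1 0 0 0 0; 1 0 0 0 0; 1 0 0 0 0", "force": 30}}

```text
time_s: 10.92
tcp_pos: [0.493, -0.2789, 0.0818]
tool_rot: [[-0.986, -0.119, 0.117], [-0.117, 0.993, 0.024], [-0.119, 0.01, -0.993]]
wrist_force: [0.6, 0.6, -0.1]
grip_width: 0.0321
```

Request:
{"method": "servo_tool", "body": {"moves": "1 0 0 0 0; 1 0 0 0 0; 1 0 0 0 0"}}

```text
time_s: 11.3
tcp_pos: [0.4929, -0.2785, 0.0821]
tool_rot: [[-0.986, -0.12, 0.117], [-0.118, 0.993, 0.024], [-0.119, 0.01, -0.993]]
wrist_force: [-0.6, -0.1, 0.7]
grip_width: 0.0093
```

Gripped at about 10 mm. Turning clockwise in stages.

Request:
{"method": "servo_tool", "body": {"moves": "1 0 0 0 8; 1 0 0 0 8; 1 0 0 0 8"}}

```text
time_s: 11.68
tcp_pos: [0.4929, -0.2794, 0.0822]
tool_rot: [[-0.946, 0.302, 0.117], [0.306, 0.952, 0.023], [-0.105, 0.057, -0.993]]
wrist_force: [-1.1, 1.8, 0.6]
grip_width: 0.0096
```

Request:
{"method": "servo_tool", "body": {"moves": "1 0 0 0 9; 1 0 0 0 9; 1 0 0 0 9; 1 0 0 0 6"}}

```text
time_s: 12.18
tcp_pos: [0.4922, -0.2799, 0.0823]
tool_rot: [[-0.617, 0.778, 0.116], [0.785, 0.619, 0.02], [-0.056, 0.103, -0.993]]
wrist_force: [0.2, 1.1, 0.4]
grip_width: 0.0093
```

Run:
```python
from h import *
s=sensors.observe(); m,p,d=snap('side','k2'); print(s['tcp_pos'],s['tool_rot'],s['wrist_force'],s['wrist_torque'])
R=s['tool_rot'];print(np.degrees(np.arctan2(R[1,1],R[0,1])))
cv2.imwrite('pics/k2c.png',cv2.resize(p[250:400,250:400],None,fx=4,fy=4,interpolation=cv2.INTER_CUBIC))
```

```text
[ 0.49222487 -0.27988718  0.08227582] [[-0.61716863  0.77828497  0.115652  ]
 [ 0.78485151  0.61934903  0.02036876]
 [-0.05577625  0.10334061 -0.99308093]] [0.24291655 1.08346213 0.39099026] [-1.03489814  0.77958489  0.09866287]
38.512316583322445
```

Turned 58°. Pushing into the stop and holding there.

Request:
{"method": "servo_tool", "body": {"moves": "1 0 0 0 5; 1 0 0 0 4; 1 0 0 0 3; 1 0 0 0 3; 1 0 0 0 3"}}

```text
time_s: 12.85
tcp_pos: [0.4922, -0.2804, 0.0824]
tool_rot: [[-0.352, 0.929, 0.114], [0.936, 0.353, 0.016], [-0.025, 0.112, -0.993]]
wrist_force: [-2.0, 0.1, 1.2]
grip_width: 0.0096
```

Run:
```python
from h import *
s=sensors.observe(); print(s['time_s'],s['tcp_pos'],s['wrist_force'],s['wrist_torque'],s['grip_width'])
R=s['tool_rot'];print(np.degrees(np.arctan2(R[1,1],R[0,1])))
```

```text
12.85 [ 0.49219115 -0.28036874  0.08237941] [-1.95656411  0.09305329  1.21513863] [-1.87918075  0.91150014  2.33097674] 0.009567443995556571
20.7930994398427
```

Wrist torque is 2.3 N m against the end stop, so the key is at its end. Holding, then letting go.

Request:
{"method": "servo_tool", "body": {"moves": "1 0 0 0 1; 1 0 0 0 1; 1 0 0 0 1; 1 0 0 0 1; 1 0 0 0 0"}}

```text
time_s: 13.48
tcp_pos: [0.4921, -0.2805, 0.0824]
tool_rot: [[-0.292, 0.95, 0.113], [0.956, 0.292, 0.014], [-0.019, 0.112, -0.993]]
wrist_force: [-1.7, 0.4, 0.9]
grip_width: 0.0097
```

Run:
```python
from h import *
s=sensors.observe(); print(s['time_s'],s['tcp_pos'],s['wrist_force'],s['wrist_torque'],s['grip_width'])
R=s['tool_rot'];print(np.degrees(np.arctan2(R[1,1],R[0,1])))
m,p,d=snap('scene','k3'); cv2.imwrite('pics/k3c.png',cv2.resize(p[230:360,310:440],None,fx=4,fy=4,interpolation=cv2.INTER_CUBIC))
```

```text
13.475 [ 0.49212543 -0.28045206  0.08241649] [-1.69544944  0.42871718  0.85703043] [-2.00556293  0.96662891  2.79975764] 0.009702902929688216
17.10589953460269
```

View pics/k3c.png

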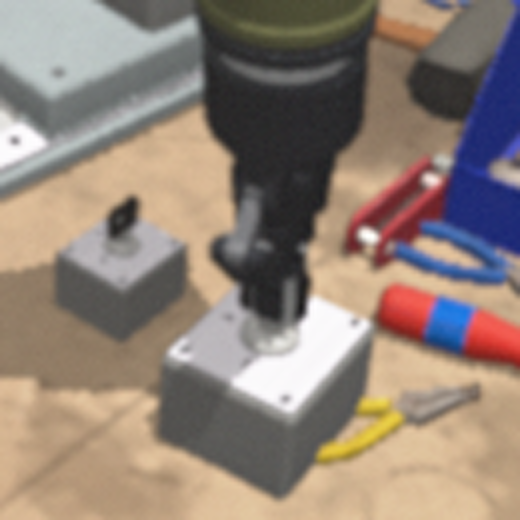

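The gripper is on the larger box's key, held at the end stop for over 0.6 s. Opening, and the tool stays put until the bow is free.

Request:
{"method": "servo_tool", "body": {"moves": "0 0 0 0 0; 0 0 0 0 0; 0 0 0 0 0; 0 0 0 0 0; 0 0 0 0 0"}}

```text
time_s: 14.15
tcp_pos: [0.492, -0.2799, 0.0819]
tool_rot: [[-0.274, 0.955, 0.114], [0.962, 0.273, 0.02], [-0.013, 0.115, -0.993]]
wrist_force: [-0.5, 0.4, -0.3]
grip_width: 0.0855
```

Request:
{"method": "servo_tool", "body": {"moves": "0 -0.003 0 -0.03 0; 0 -0.006 0 -0.05 0; 0 -0.006 0 -0.05 0; 0 0 0 0 0"}}

```text
time_s: 14.65
tcp_pos: [0.4809, -0.2975, 0.2144]
tool_rot: [[-0.271, 0.956, 0.114], [0.962, 0.271, 0.021], [-0.011, 0.115, -0.993]]
wrist_force: [0.3, 1.1, -0.4]
grip_width: 0.0853
```

Run:
```python
from h import *
s=sensors.observe(); print(s['time_s'],s['tcp_pos'],s['wrist_force'],s['grip_width'])
m,p,d=snap('side','f1')
S=lambda x,y:(225+(x+.5)/2.85-.5,170+(y+.5)/2.85-.5)
Q=cloud(m,d).reshape(-1,3); B=Q[(np.linalg.norm(Q[:,:2]-[.4885,-.28],axis=1)<.035)&(Q[:,2]>.08)&(Q[:,2]<.112)]
print('bow',len(B),cv2.minAreaRect(B[:,:2].astype(np.float32)) if len(B) else 0)
a=cv2.resize(p[170:380,225:425],None,fx=2.85,fy=2.85,interpolation=cv2.INTER_CUBIC); cv2.imwrite('pics/f1c.png',a)
```

```text
14.65 [ 0.48093558 -0.29754433  0.21435251] [ 0.31740477  1.05005456 -0.40666017] 0.08534640521679958
bow 234 ((0.4887532889842987, -0.2807641327381134), (0.03597032651305199, 0.0105297164991498), 5.600554943084717)
```

View pics/f1c.png

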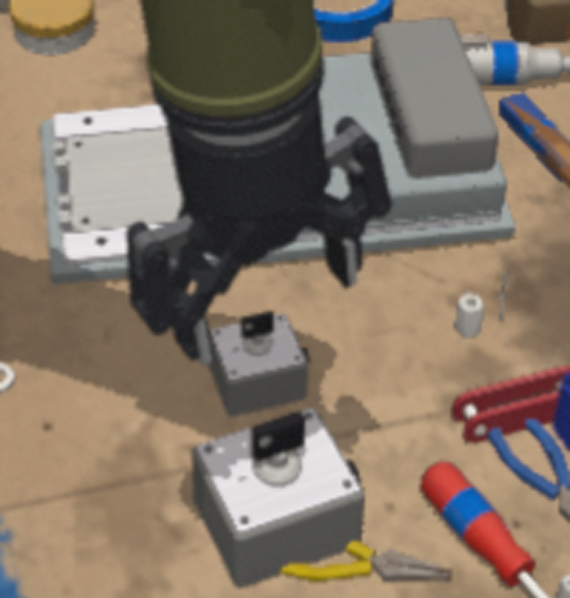

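The key is back at rest: bow angle 5.6°, against 6.0° in the same camera before. The plate's front edge is at both stops, and the arm is clear.

```bash
python3 -c "
from cell import robot; print(robot.job_done())"
```

```text
the job is handed in; nothing more can be done
None
```

I drew the plate about 90 mm along the bed until it rested against both front stops. Then I turned the key on the larger box clockwise to its end stop, held it there and let it go. I handed the job in at about 14.7 s of robot time.

**Plate:** Pressing with the shut fingertips slipped several mm at the start, and I re-placed the fingers once farther back. In the last close-up the front edge lay within about 0.5 mm of the stops' rear faces on both sides. I did one more gentle pull after that; the later pictures still show the plate at both stops.

**Key:** The gripper turned to about 76–80°, past the key's 60°, with 2.3–2.8 N m of wrist torque against the end stop. I held it there for over 0.6 s. After release the bow measured 5.6°, against 6.0° with the same camera at the start, so it sprang fully back.

**Checks:**
- **Force:** The highest wrist force I read was about 38 N, at fingertip contact on the plate. I only saw the force at the end of each move.
- **Tool tilt:** Dragging the plate tilted the tool by about 8°, and I did not correct it. The key forces stayed under about 2 N.
- **Other objects:** Those visible in the last picture look unmoved. I did not measure them.

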